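Open the sagging bolt of the tube carousel gate and hold the gate ajar

TASK

The sample bottle standing in front of the carousel gate is in the gate's way: lay it on its side, centred in the two-saddle cradle, and let go of it. Then lift the sagging bolt by its knob, draw it over the bent-up lip of the keeper until it is clear of the keeper, and swing the gate towards the robot until its free edge stands about 120 mm out. Finish while still holding the gate there against its closing spring, without letting go, and do not disturb the other things on the desk.

Things in the scene. Friction and masses are not known exactly. Their poses are not given: they have to be found in the camera images.
- bottle_center (a point): Centre of the loose white sample bottle (round, 40 mm diameter, 96 mm tall with its flush screw cap, 85 to 160 g), half-way up, 48 mm above its foot. Its z axis runs from foot to cap. It stands upright on the desk 95 to 115 mm (centre) in front of the closed gate.
- cradle_seat (a point): Where the bottle's centre is when home in the fixed grey cradle, 50 mm above the desk. Site y: the direction the bottle lies in (cap at either end); z up. Base 90 x 100 (along y) x 10 mm; two 90-degree V saddles 8 mm thick, centred 30 mm either side of the middle along y, tips 51 mm high and 33 mm out to either side in x. Between the saddles (52 mm) it is open down to the base.
- gate (a joint): Opening angle of the gate, rad: 0 shut, grows as its free edge swings towards the robot (clockwise from above), limit 1.1. A spring shuts it: about 0.3 N m at 0, 0.6 N m at 0.4 rad. It cannot open while the bolt's nose is in the keeper.
- gate_hinge (a point): Point on the gate's vertical hinge axis, at the gate's top, 120 mm above the desk. The leaf, 260 mm wide and 16 mm thick, runs from here along this point's -y; its -x is square to the leaf, towards the robot. The point turns with the gate.
- gate_edge (a point): Top corner of the gate's free stile, 260 mm from the hinge axis, 120 mm above the desk; turns with the gate (120 mm out is about 0.48 rad).
- bolt_knob (a point): Centre of the bolt's upright round knob, 22 mm diameter, 26 mm tall, at first 190 mm above the desk and 190 mm from the hinge axis, on a 12 mm stem above the 12 mm rod that lies 45 mm lower. Axes as gate_hinge: draw along +y (to the hinge), lift along z. Two guide staples, 182 mm high, 25 mm wide in x, stand on the rail 30 mm from the knob's axis on the keeper side and 70 mm on the hinge side.
- bolt (a joint): How far the bolt is drawn towards the hinge, m: 0 shot, 0.045 fully drawn; from 0.026 on its nose is clear of the keeper and the gate is free. Stays where it is left (friction about 1.2 N).
- lift (a joint): How far the bolt is lifted in its worn tall guides, m: 0 sagging, 0.020 at most; falls back under its own weight (about 1.4 N). When it sags its down-turned nose hangs 12 mm behind the keeper's lip: it needs about 0.014 of lift, kept up until it is drawn 0.026.
- keeper_lip (a point): Middle of the upper edge of the keeper's bent-up lip (8 mm thick, 137 mm above the desk), on the fixed latch post beyond the gate's free edge. Lip and two cheeks (tops 164 mm high) form a pocket, open at the top, in which the bolt's nose hangs.

How it is judged:
By the outcome, as a careful person would: the job done as asked, in the order asked, and still so for the second after the job is handed in, while the arm keeps its last pose, push and grip.
It also fails if it takes over 56 s, if anything falls off the work surface, if the arm or the gripper's body presses on something with over 40 N, if the wrist force passes 120 N, or if a joint passes its speed limit or range.

ROBOT

A 6-joint arm with a two-finger parallel gripper is mounted at the origin on the work surface. World frame = base frame: x ahead of the robot, y to its left, z up, the work surface at z = 0. Lengths are in m, angles in rad, forces in N, time in s.
With the tool pointing down it reaches from about 0.4 to 0.825 m from the base axis. Payload 7 kg.
Tool frame: the origin (TCP) lies between the finger pads; the fingertips stand 19 mm ahead of it and the grasp point (between the pads) is the TCP; z points along the fingers, y is the line along which they close (so a half turn about z gives the same grasp; the last joint's range is limited). The gripper opens to 85 mm and grips with 20 to 120 N. Pads are 22 mm wide; open, the fingers measure 114 mm over their backs; the gripper's body (76 mm by 85 mm) begins 54 mm behind the grasp point. The pads swing forward as they close: fully open they stand 13 mm farther back than shut.
Start: joints at [1.605, 0.359, 0.012, 0, -1.224, -0.288], TCP at [0.169, 0.653, 0.25] pointing down, gripper open.
Joint ranges: [-3.07, 3.07], [-1.43, 2.12], [-1.02, 1.25], [-3.03, 1.67], [-3.05, -0], [-3.03, 3.03]. Speed limits (rad/s): [2.39, 2.39, 3.01, 3.14, 3.14, 3.14].

INTERFACE

Orientations are given as [roll, pitch, yaw] about the fixed x, y, z axes, in that order (R = Rz(yaw) Ry(pitch) Rx(roll)).
In Python, from station import get_state, get_image, ctrl gives the robot as it stands. The module is installed in compiled form; this text tells all that it offers.
- The arm moves only by the tool move_arm, never from a script. Its argument "motion" is a list of rows, each an object with "fingers": the gripper command: -1 is fully open, 1 is shut, values between are in proportion; "slide": the shift along the tool's x, y, z in m, a list of three; "spin": the turn about the tool's z in degrees. A call has 1 to 5 rows; each row is the pose to reach, as a shift and turn from the pose commanded when the call began, along the tool's axes at that moment; what a row does not reach only later rows make up. A row lasts 1/12 s, in which the tool goes at most 41.7 mm and 7.16 degrees, less where a joint would pass 70% of its speed; a pose out of reach is approached as far as the arm can. A call with a gripper value outside its range is refused whole. The fingers move at their own pace and stop on an object; the grip force is fixed at half the most. Time passes only in rows, so rows that repeat a pose let the fingers close. It gives the time, the measured TCP pose, the force, the opening and the grip force at its end, in the units of the state.
- get_state(): the state, without advancing time (a new reading comes with each control period).
- get_image(name): name is "side" or "top"; returns a dict with "frame" (420x560x3 uint8, red, green, blue), "K" (3x3 intrinsics, pixels), "distortion" ([k1, k2, p1, p2, k3] as OpenCV has them; the pictures are not rectified), "T" (4x4, takes a point from camera to world coordinates). Camera axes: x right, y up, looking along -z (the intrinsics and any distortion apply to the point x, -y, -z); pixel columns grow to the right and rows downward; lengths in m; the calibration is good to about 2 mm. A picture is of the moment at which its call begins. There is no depth.
- ctrl.job_done(): hands the job in; it is judged then, once.
The state is a dict: "t": time; "joint_positions": joint angles; "qd": joint speeds; "joint_efforts": joint torques, N m; "position": TCP position; "orientation": TCP orientation; "wrist_force": force on the tool from outside, world axes, zero at the start; "wrist_torque": the same for the moment, N m; "width": finger opening in m; "grip_force": force on a finger pad.
Only numpy, scipy, OpenCV 4.12 (cv2) and the standard library are available. Lean on these libraries where they do the work, as an engineer would, in place of code of your own. Each camera call takes 0.05 s, during which the arm holds its last target. There are 200 camera calls.

## Working session

There is one attempt and no reset: what is moved stays moved. The work goes in short steps, Python scripts to look and compute and a tool call to move; the robot and the scene stay as the last step left them, time stands still between calls to the robot, and variables do not carry over. Pictures are saved under pics/ and viewed, at most 10 in all, crops included, and the job is handed in when it is done.

Besides the shell and the picture viewer there is one more tool, called after ">>>" as name(argument=value, ...) on one line, values as JSON. move_arm: Moves the arm, as the interface text tells. Its arguments: {"type":"object","properties":{"motion":{"type":"array"}},"required":["motion"]}

```bash
mkdir -p pics
cat > h.py <<'E'
import numpy as np, cv2
from station import get_state, get_image
def ray(im,uv):
    p=cv2.undistortPoints(np.array([[uv]],float),im["K"],np.array(im["distortion"],float))[0,0]
    T=np.array(im["T"]);d=T[:3,:3]@np.array([p[0],-p[1],-1.]);return T[:3,3],d/np.linalg.norm(d)
def onz(im,uv,z):
    o,d=ray(im,uv);return o+d*(z-o[2])/d[2]
def tri(a,ua,b,ub):
    o1,d1=ray(a,ua);o2,d2=ray(b,ub)
    s=np.linalg.lstsq(np.c_[d1,-d2],o2-o1,rcond=None)[0]
    p,q=o1+s[0]*d1,o2+s[1]*d2;return (p+q)/2,np.linalg.norm(p-q)
def proj(im,P):
    T=np.linalg.inv(np.array(im["T"]));c=T[:3,:3]@P+T[:3,3];c=np.array([[c[0],-c[1],-c[2]]])
    return cv2.projectPoints(c,np.zeros(3),np.zeros(3),im["K"],np.array(im["distortion"],float))[0].ravel()
E
python3 - <<'E'
from h import *
import pickle
for n in("side","top"):
    im=get_image(n);im["K"]=np.array(im["K"],float);pickle.dump(im,open(n+".pkl","wb"))
    cv2.imwrite(f"pics/{n}0.png",im["frame"][:,:,::-1]);print(n,np.round(im["T"],3).tolist(),im["K"][0,0],im["distortion"])
print(get_state())
E
```

```text
side [[0.972, 0.186, -0.143, 0.464], [-0.234, 0.737, -0.634, -0.52], [-0.013, 0.65, 0.76, 0.741], [0.0, 0.0, 0.0, 1.0]] 463.2335324278069 [0.03613759 0.         0.         0.         0.        ]
top [[0.012, 0.992, -0.129, 0.502], [-0.999, 0.008, -0.037, -0.043], [-0.036, 0.13, 0.991, 0.807], [0.0, 0.0, 0.0, 1.0]] 398.5456324972083 [-0.02362911  0.          0.          0.          0.        ]
{'t': 0.1, 'joint_positions': array([ 1.60507181e+00,  3.59334660e-01,  1.11756571e-02, -3.08367047e-04,
       -1.22408916e+00, -2.88088109e-01]), 'qd': array([ 0.00013053, -0.00227647,  0.00364803,  0.00012413,  0.00019629,
       -0.00072119]), 'joint_efforts': array([-1.92422543e-03, -5.84768414e+01,  2.94108510e+01,  6.95435375e+00,
       -3.14042125e-03,  1.77389188e-05]), 'position': array([0.16941946, 0.65299341, 0.24945579]), 'orientation': array([ 3.14011828e+00, -1.34578198e-04, -2.53917518e-01]), 'wrist_force': array([ 0.44366471,  1.04875116, -0.35096721]), 'wrist_torque': array([ 0.01135989,  0.03364199, -0.01763964]), 'grip_force': 0.0, 'width': 0.08563411856033848}
```

View pics/side0.png

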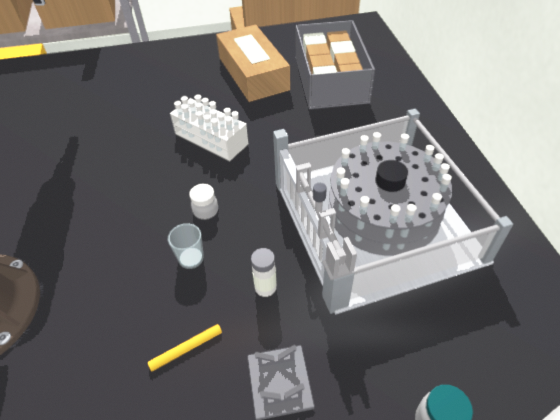

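View pics/top0.png

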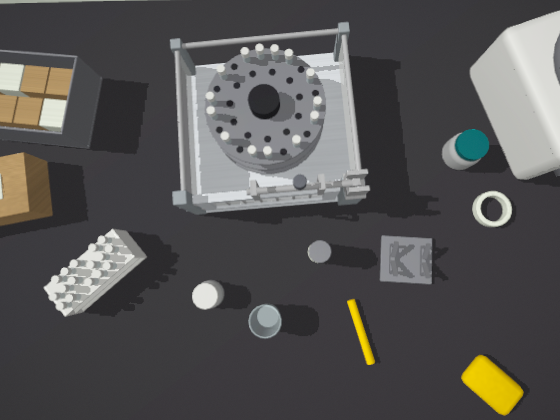

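The side view shows the bottle cap at about (263,258), the cradle at (280,380) and the bolt knob at (319,190). The top view shows the cap at (320,251), the cradle at (407,260), the knob at (300,182), the hinge post at (180,198) and the latch post at (355,185). Next I'll view enlarged crops.

Run:
```python
import pickle,cv2
for n,(x,y,w,h) in dict(side=(230,120,160,300),top=(165,160,280,130)).items():
    f=pickle.load(open(n+".pkl","rb"))["frame"][y:y+h,x:x+w,::-1]
    s=2 if n=="side" else 2.857
    f=cv2.resize(f,None,fx=s,fy=s,interpolation=cv2.INTER_CUBIC)
    f=cv2.convertScaleAbs(f,alpha=1.3,beta=15); cv2.imwrite(f"pics/{n}c.png",f)
```

```text
(no output)
```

View pics/sidec.png

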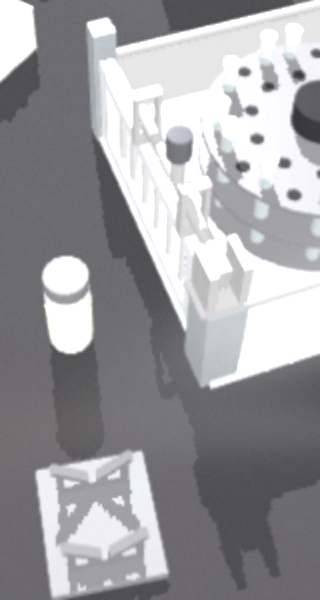

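View pics/topc.png

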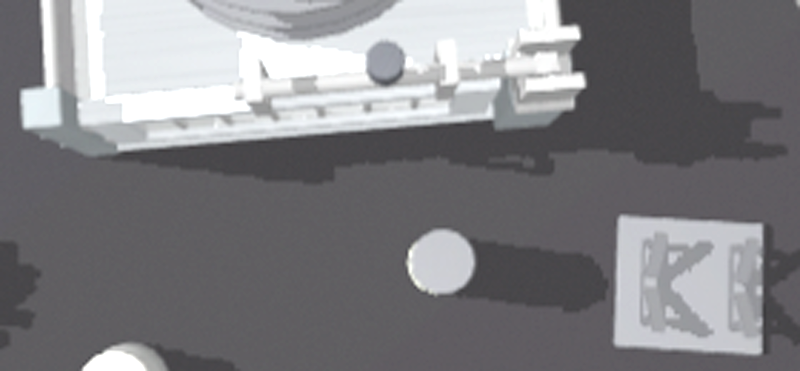

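The side crop shows the cap-top centre at full-frame (263,256.5), the knob top at (319.5,188), and the saddle tips at crop (52,472), (132,456), (65,547) and (146,534). The top crop shows the cap centre at (441,261), the knob at (386,60), the cradle base corners at (619,216), (763,224), (762,354) and (614,345), and the bolt line running from (240,90) to (550,65).

```bash
cat > m.py <<'E'
from h import *
import pickle
S,T=[pickle.load(open(n+".pkl","rb")) for n in("side","top")]
s=lambda x,y:(x/2+230-.25,y/2+120-.25)
t=lambda x,y:(x/2.857+165-.3,y/2.857+160-.3)
r=lambda v:np.round(v,4).tolist()
for n,a,b in [("cap",(66,274),(441,261)),("knobtop",(179,136),(386,60)),
  ("tipFL",(52,472),(655,325)),("tipFR",(132,456),(658,236)),("tipNL",(65,547),(744,325)),("tipNR",(146,534),(747,238)),
  ("hpost",(101,27),(45,108)),("keepcheek",(215,250),(545,100)),("stapleHinge",(148,93),(250,45)),("staplekeep",(194,190),(448,48))]:
    p,e=tri(S,s(*a),T,t(*b));print(n,r(p),round(e*1000,1))
print("base z.01",[r(onz(T,t(*c),.01)[:2]) for c in((619,216),(763,224),(762,354),(614,345))])
print("base side",[r(onz(S,s(*c),.01)[:2]) for c in((36,468),(144,452),(167,575),(53,597))])
print("foot side",r(onz(S,s(71,340),0)))
print("rail front low top",[r(onz(T,t(*c),0.005)[:2]) for c in((110,153),(490,128))])
print("rod",[r(onz(T,t(*c),.145)[:2]) for c in((300,82),(530,67))])
print("staple mids top z.182",[r(onz(T,t(*c),.182)[:2]) for c in((252,66),(448,60))])
E
python3 m.py
```

```text
cap [0.5146, -0.0779, 0.0959] 2.8
knobtop [0.6199, -0.0428, 0.2015] 1.2
tipFL [0.4736, -0.2208, 0.0438] 0.4
tipFR [0.5342, -0.2238, 0.0457] 4.4
tipNL [0.4733, -0.2787, 0.0441] 2.3
tipNR [0.5319, -0.2831, 0.0423] 0.9
hpost [0.6001, 0.1575, 0.1522] 2.1
keepcheek [0.6133, -0.1343, 0.1699] 20.6
stapleHinge [0.6238, 0.0345, 0.1778] 16.3
staplekeep [0.6278, -0.0773, 0.1742] 7.5
base z.01 [[0.547, -0.2054], [0.5424, -0.3045], [0.4538, -0.301], [0.4587, -0.2005]]
base side [[0.4618, -0.1998], [0.5506, -0.2078], [0.5432, -0.3052], [0.4569, -0.3]]
foot side [0.5139, -0.0844, 0.0]
rail front low top [[0.5886, 0.154], [0.6087, -0.1167]]
rod [[0.6167, 0.0079], [0.6265, -0.1275]]
staple mids top z.182 [[0.6192, 0.0322], [0.6232, -0.0773]]
```

>>> move_arm(motion=[{"fingers": -1,"slide": [0.132,0.086,0],"spin": 0},{"fingers": -1,"slide": [0.132,0.086,0],"spin": 0},{"fingers": -1,"slide": [0.132,0.086,0],"spin": 0},{"fingers": -1,"slide": [0.132,0.086,0],"spin": 0}])

```text
t: 0.43
position: [0.2768, 0.5346, 0.2499]
orientation: [3.14, 0.0, -0.254]
wrist_force: [0.5, -0.1, -0.2]
width: 0.0853
grip_force: 0.0
```

>>> move_arm(motion=[{"fingers": -1,"slide": [0.132,0.086,0],"spin": 0},{"fingers": -1,"slide": [0.132,0.086,0],"spin": 0},{"fingers": -1,"slide": [0.132,0.086,0],"spin": 0},{"fingers": -1,"slide": [0.132,0.086,0],"spin": 0}])

```text
t: 0.77
position: [0.383, 0.4181, 0.2502]
orientation: [3.141, 0.0, -0.254]
wrist_force: [-0.0, 0.7, -0.2]
width: 0.0855
grip_force: 0.0
```

>>> move_arm(motion=[{"fingers": -1,"slide": [0.085,0.15,0],"spin": 0},{"fingers": -1,"slide": [0.085,0.15,0],"spin": 0},{"fingers": -1,"slide": [0.085,0.15,0],"spin": 0},{"fingers": -1,"slide": [0.085,0.15,0],"spin": 0},{"fingers": -1,"slide": [0.085,0.15,0],"spin": 0}])

```text
t: 1.18
position: [0.4264, 0.249, 0.2503]
orientation: [3.141, 0.001, -0.257]
wrist_force: [-0.8, 0.1, -0.7]
width: 0.0854
grip_force: 0.0
```

>>> move_arm(motion=[{"fingers": -1,"slide": [0.085,0.15,0],"spin": 0},{"fingers": -1,"slide": [0.085,0.15,0],"spin": 0},{"fingers": -1,"slide": [0.085,0.15,0],"spin": 0},{"fingers": -1,"slide": [0.085,0.15,0],"spin": 0},{"fingers": -1,"slide": [0.085,0.15,0],"spin": 0}])

```text
t: 1.6
position: [0.4712, 0.0828, 0.2501]
orientation: [3.141, 0.0, -0.257]
wrist_force: [-0.3, -0.2, -0.3]
width: 0.0852
grip_force: 0.0
```

>>> move_arm(motion=[{"fingers": -1,"slide": [0.085,0.15,0],"spin": 0},{"fingers": -1,"slide": [0.085,0.15,0],"spin": 0},{"fingers": -1,"slide": [0.085,0.15,0],"spin": 0},{"fingers": -1,"slide": [0.085,0.15,0],"spin": 0},{"fingers": -1,"slide": [0.085,0.15,0],"spin": 0}])

```text
t: 2.02
position: [0.5162, -0.0838, 0.2497]
orientation: [3.14, 0.001, -0.258]
wrist_force: [0.7, 1.3, 0.4]
width: 0.0853
grip_force: 0.0
```

>>> move_arm(motion=[{"fingers": -1,"slide": [0,0,0],"spin": 35},{"fingers": -1,"slide": [0,0,0],"spin": 35},{"fingers": -1,"slide": [0,0,0],"spin": 35},{"fingers": -1,"slide": [0,0,0],"spin": 35},{"fingers": -1,"slide": [0,0,0],"spin": 35}])

```text
t: 2.43
position: [0.5155, -0.0791, 0.2499]
orientation: [3.141, 0.0, -0.871]
wrist_force: [-0.1, -0.4, -0.8]
width: 0.0855
grip_force: 0.0
```

>>> move_arm(motion=[{"fingers": -1,"slide": [0,0,0],"spin": 35},{"fingers": -1,"slide": [0,0,0],"spin": 35},{"fingers": -1,"slide": [0,0,0],"spin": 35},{"fingers": -1,"slide": [0,0,0],"spin": 35},{"fingers": -1,"slide": [0,0,0],"spin": 35}])

```text
t: 2.85
position: [0.5155, -0.0789, 0.25]
orientation: [3.141, 0.0, -1.482]
wrist_force: [0.2, -0.1, 0.0]
width: 0.0854
grip_force: 0.0
```

>>> move_arm(motion=[{"fingers": -1,"slide": [0,0,0],"spin": 5.4},{"fingers": -1,"slide": [0,0,0],"spin": 5.4},{"fingers": -1,"slide": [0,0,0],"spin": 5.4}])

```text
t: 3.1
position: [0.5156, -0.0789, 0.2501]
orientation: [3.141, 0.0, -1.567]
wrist_force: [-0.2, -0.0, -0.0]
width: 0.0855
grip_force: 0.0
```

>>> move_arm(motion=[{"fingers": -1,"slide": [0.001,0,0.04],"spin": 0},{"fingers": -1,"slide": [0.001,0,0.08],"spin": 0},{"fingers": -1,"slide": [0.001,0,0.115],"spin": 0},{"fingers": -1,"slide": [0.001,0,0.14],"spin": 0},{"fingers": -1,"slide": [0.001,0,0.153],"spin": 0}])

```text
t: 3.52
position: [0.5135, -0.0803, 0.0938]
orientation: [3.137, -0.0, -1.567]
wrist_force: [0.3, 0.3, 0.1]
width: 0.0852
grip_force: 0.0
```

>>> move_arm(motion=[{"fingers": 1,"slide": [0,0,0],"spin": 0},{"fingers": 1,"slide": [0,0,0],"spin": 0},{"fingers": 1,"slide": [0,0,0],"spin": 0},{"fingers": 1,"slide": [0,0,0],"spin": 0},{"fingers": 1,"slide": [0,0,0],"spin": 0}])

```text
t: 3.93
position: [0.5167, -0.0799, 0.0991]
orientation: [-3.139, 0.0, -1.569]
wrist_force: [-1.7, 0.6, 4.0]
width: 0.0375
grip_force: 59.7
```

>>> move_arm(motion=[{"fingers": 1,"slide": [0,0,0],"spin": 0},{"fingers": 1,"slide": [0,0,0],"spin": 0},{"fingers": 1,"slide": [0,0,0],"spin": 0}])

```text
t: 4.18
position: [0.5167, -0.0799, 0.0991]
orientation: [-3.139, 0.0, -1.569]
wrist_force: [-1.3, -0.1, 7.3]
width: 0.0378
grip_force: 59.8
```

>>> move_arm(motion=[{"fingers": 1,"slide": [0,0,-0.01],"spin": 0},{"fingers": 1,"slide": [-0.015,0,-0.012],"spin": 0},{"fingers": 1,"slide": [-0.03,0,-0.012],"spin": 0},{"fingers": 1,"slide": [-0.03,0,-0.006],"spin": 0},{"fingers": 1,"slide": [-0.03,0,0],"spin": 0}])

```text
t: 4.6
position: [0.5162, -0.0495, 0.0985]
orientation: [-3.14, 0.0, -1.568]
wrist_force: [-23.2, -3.9, 45.7]
width: 0.038
grip_force: 64.2
```

>>> move_arm(motion=[{"fingers": 1,"slide": [0.005,0,0.001],"spin": 0},{"fingers": 1,"slide": [0.011,0,0.001],"spin": 0},{"fingers": 1,"slide": [0.017,0,0.001],"spin": 0},{"fingers": 1,"slide": [0.0235,0,0],"spin": 0},{"fingers": 1,"slide": [0.0235,0,0],"spin": 0}])

```text
t: 5.02
position: [0.5165, -0.0744, 0.098]
orientation: [-3.14, 0.0, -1.57]
wrist_force: [0.9, 0.7, 5.9]
width: 0.0378
grip_force: 66.6
```

Run:
```python
from h import *
im=get_image("side");f=im["frame"][170:350,160:400,::-1]
cv2.imwrite("pics/s1.png",cv2.resize(f,None,fx=2,fy=2,interpolation=cv2.INTER_CUBIC))
s=get_state();print(s["position"],s["wrist_force"],s["wrist_torque"])
```

```text
[ 0.51658596 -0.07413355  0.09802591] [1.12922609 0.45451265 6.4355749 ] [ 0.24118674 -0.27109542  0.01888024]
```

View pics/s1.png

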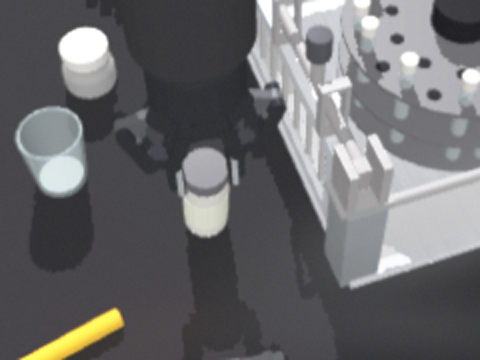

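The bottle is held at crop cap (205,165) with its lower rim at (207,234), that is full-frame about (263,287). I'll check the tilt from where that rim projects.

Run:
```python
from h import *
import pickle
S=pickle.load(open("side.pkl","rb"))
for th in (0,8,15,25):
    t=np.radians(th);c=np.array([.5167,-.0742,.09]);a=np.array([0,-np.sin(t),np.cos(t)]);foot=c-a*.085;n=np.array([0,-np.cos(t),-np.sin(t)])
    top=c+a*.011
    print(th,[np.round((proj(S,p)-[160,170])*2) for p in (foot+n*.02,top+n*.02,top-n*.02)])
```

```text
0 [array([215., 245.]), array([210., 186.]), array([200., 147.])]
8 [array([213., 235.]), array([210., 189.]), array([201., 147.])]
15 [array([211., 225.]), array([211., 192.]), array([201., 147.])]
25 [array([207., 211.]), array([211., 195.]), array([201., 148.])]
```

The rim reading fits a tilt of about 10°, so the pivot works. I'll continue along the arc.

>>> move_arm(motion=[{"fingers": 1,"slide": [0.007,0,0.002],"spin": 0},{"fingers": 1,"slide": [0.014,0,0.003],"spin": 0},{"fingers": 1,"slide": [0.021,0,0.004],"spin": 0},{"fingers": 1,"slide": [0.028,0,0.006],"spin": 0},{"fingers": 1,"slide": [0.028,0,0.006],"spin": 0}])

```text
t: 5.48
position: [0.518, -0.1023, 0.0936]
orientation: [-3.137, -0.0, -1.569]
wrist_force: [-1.0, 1.3, 20.3]
width: 0.0378
grip_force: 73.7
```

>>> move_arm(motion=[{"fingers": 1,"slide": [0.005,0,0.002],"spin": 0},{"fingers": 1,"slide": [0.011,0,0.005],"spin": 0},{"fingers": 1,"slide": [0.016,0,0.008],"spin": 0},{"fingers": 1,"slide": [0.021,0,0.01],"spin": 0},{"fingers": 1,"slide": [0.021,0,0.01],"spin": 0}])

```text
t: 5.9
position: [0.5179, -0.124, 0.0835]
orientation: [-3.137, -0.001, -1.569]
wrist_force: [-0.3, -3.6, 18.0]
width: 0.0378
grip_force: 74.9
```

Run:
```python
from h import *
im=get_image("side");f=im["frame"][170:350,160:400,::-1]
cv2.imwrite("pics/s2.png",cv2.resize(f,None,fx=2,fy=2,interpolation=cv2.INTER_CUBIC))
s=get_state();print(s["position"],s["wrist_force"],s["wrist_torque"])
```

```text
[ 0.51794307 -0.12378811  0.08353457] [ 0.34990475 -3.87259322 17.99026783] [-1.00519705  0.16993303  0.04831164]
```

View pics/s2.png

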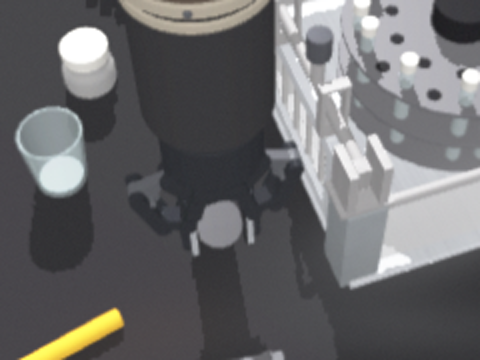

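The side view shows the cap disc facing the camera at crop (220,225), so the bottle is tilted roughly 45–50°. I'll continue to horizontal.

>>> move_arm(motion=[{"fingers": 1,"slide": [0.005,0,0.004],"spin": 0},{"fingers": 1,"slide": [0.01,0,0.008],"spin": 0},{"fingers": 1,"slide": [0.015,0,0.012],"spin": 0},{"fingers": 1,"slide": [0.018,0,0.016],"spin": 0},{"fingers": 1,"slide": [0.022,0,0.02],"spin": 0}])

```text
t: 6.37
position: [0.5188, -0.1462, 0.0639]
orientation: [-3.136, -0.002, -1.569]
wrist_force: [1.5, -10.3, 18.3]
width: 0.0375
grip_force: 80.0
```

>>> move_arm(motion=[{"fingers": 1,"slide": [0.004,0,0.006],"spin": 0},{"fingers": 1,"slide": [0.008,0,0.012],"spin": 0},{"fingers": 1,"slide": [0.012,0,0.019],"spin": 0},{"fingers": 1,"slide": [0.014,0,0.025],"spin": 0},{"fingers": 1,"slide": [0.016,0,0.032],"spin": 0}])

```text
t: 6.78
position: [0.5172, -0.162, 0.0305]
orientation: [-3.139, -0.001, -1.57]
wrist_force: [3.9, -5.0, 7.4]
width: 0.0381
grip_force: 97.7
```

>>> move_arm(motion=[{"fingers": -0.2,"slide": [0,0,0],"spin": 0},{"fingers": -0.2,"slide": [0,0,0],"spin": 0},{"fingers": -0.2,"slide": [0,0,0],"spin": 0},{"fingers": -0.2,"slide": [0,0,0],"spin": 0},{"fingers": -0.2,"slide": [0,0,0],"spin": 0}])

```text
t: 7.2
position: [0.5157, -0.1603, 0.0293]
orientation: [3.141, 0.0, -1.57]
wrist_force: [0.1, 0.1, 2.0]
width: 0.0513
grip_force: 0.0
```

>>> move_arm(motion=[{"fingers": -0.2,"slide": [-0.013,0,0.002],"spin": 0},{"fingers": -0.2,"slide": [-0.026,0,0.004],"spin": 0},{"fingers": -0.2,"slide": [-0.038,0,0.004],"spin": 0},{"fingers": -0.2,"slide": [-0.038,0,0.004],"spin": 0},{"fingers": -0.2,"slide": [-0.038,0,0.004],"spin": 0}])

```text
t: 7.62
position: [0.5159, -0.1218, 0.0255]
orientation: [-3.141, 0.0, -1.568]
wrist_force: [-0.3, 0.5, 0.9]
width: 0.0512
grip_force: 0.0
```

Run:
```python
from h import *
im=get_image("side");im2=get_image("top")
f=im["frame"][200:350,160:400,::-1];g=im2["frame"][180:330,240:480,::-1]
F=np.hstack([cv2.resize(q,(400,250),interpolation=cv2.INTER_CUBIC) for q in(f,g)])
cv2.imwrite("pics/s3.png",F)
s=get_state();print(s["position"],s["wrist_force"],s["width"])
for y in(-.161,-.171,-.181): print(y,(proj(im,np.array([.517,y,.02]))-[160,200])*400/240,(proj(im2,np.array([.517,y,.04]))-[240,180])*400/240+[400,0])
```

```text
[ 0.51588231 -0.12244034  0.02546932] [-0.1411194  -0.45269437  0.46010891] 0.0513826799312418
-0.161 [192.55512018 203.2585828 ] [602.34050921 116.68173726]
-0.171 [194.69043172 212.21218131] [611.13778798 116.77653269]
-0.181 [196.86162835 221.31922912] [619.94032539 116.8707667 ]
```

View pics/s3.png

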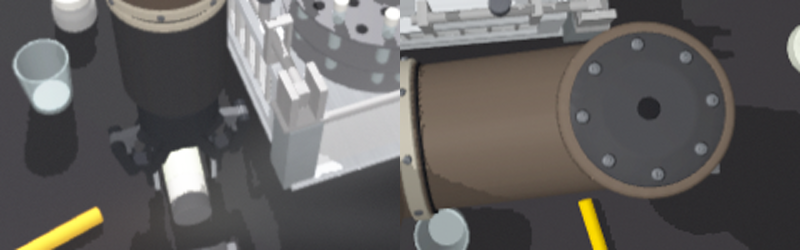

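The side view shows the bottle lying flat between the fingers with its cap-end centre at about (193,210), so y is about -0.169. That puts the bottle's centre at the TCP, so I'll grip and lift it over the cradle.

>>> move_arm(motion=[{"fingers": 1,"slide": [0,0,0],"spin": 0},{"fingers": 1,"slide": [0,0,0],"spin": 0},{"fingers": 1,"slide": [0,0,0],"spin": 0},{"fingers": 1,"slide": [0,0,0],"spin": 0},{"fingers": 1,"slide": [0,0,0],"spin": 0}])

```text
t: 8.13
position: [0.5158, -0.1228, 0.0257]
orientation: [-3.141, 0.0, -1.57]
wrist_force: [-2.1, 2.6, 4.1]
width: 0.0383
grip_force: 59.7
```

>>> move_arm(motion=[{"fingers": 1,"slide": [0,0,-0.02],"spin": 0},{"fingers": 1,"slide": [0,0,-0.05],"spin": 0},{"fingers": 1,"slide": [0,0,-0.08],"spin": 0},{"fingers": 1,"slide": [0,0,-0.1],"spin": 0},{"fingers": 1,"slide": [0,0,-0.105],"spin": 0}])

```text
t: 8.55
position: [0.5175, -0.1229, 0.1339]
orientation: [-3.136, 0.0, -1.57]
wrist_force: [0.3, -0.5, -1.4]
width: 0.0383
grip_force: 60.6
```

>>> move_arm(motion=[{"fingers": 1,"slide": [0.03,0.003,0],"spin": 1},{"fingers": 1,"slide": [0.065,0.007,0],"spin": 2},{"fingers": 1,"slide": [0.1,0.011,0],"spin": 3.5},{"fingers": 1,"slide": [0.125,0.014,0],"spin": 3.5},{"fingers": 1,"slide": [0.131,0.014,0],"spin": 3.5}])

```text
t: 8.97
position: [0.5004, -0.2567, 0.1292]
orientation: [3.14, 0.0, -1.634]
wrist_force: [0.4, 0.3, -1.6]
width: 0.0382
grip_force: 60.5
```

Run:
```python
from h import *
im=get_image("side")
f=im["frame"][240:420,180:400,::-1]
cv2.imwrite("pics/s4.png",cv2.resize(f,None,fx=2.5,fy=2.5,interpolation=cv2.INTER_CUBIC))
s=get_state();print(s["position"],s["wrist_force"],s["width"])
p=np.array(s["position"])
for d in(.043,.048,.053):print(d,(proj(im,p+[-.06*d,-d,-.0055])-[180,240])*2.5)
```

```text
[ 0.50067964 -0.25625781  0.12913399] [ 0.62708087 -0.98289053 -1.45075474] 0.038329523212598186
0.043 [253.04671801 357.4343255 ]
0.048 [254.6063019  366.98682532]
0.053 [256.1830182  376.64701424]
```

View pics/s4.png

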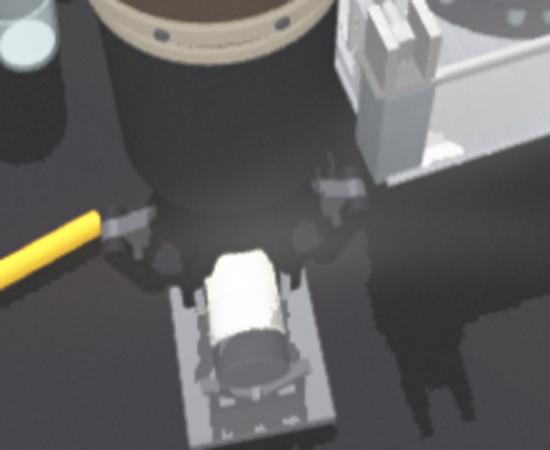

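The cap-end centre is at (254,360), so the bottle sits about 3 mm to +y of the TCP and lines up with the cradle. I'll lower it.

>>> move_arm(motion=[{"fingers": 1,"slide": [0.001,-0.001,0.025],"spin": 0},{"fingers": 1,"slide": [0.001,-0.001,0.045],"spin": 0},{"fingers": 1,"slide": [0.001,-0.001,0.06],"spin": 0},{"fingers": 1,"slide": [0.001,-0.001,0.068],"spin": 0},{"fingers": 1,"slide": [0.001,-0.001,0.072],"spin": 0}])

```text
t: 9.43
position: [0.5021, -0.2542, 0.0568]
orientation: [3.139, 0.0, -1.631]
wrist_force: [0.8, 0.4, 2.1]
width: 0.0381
grip_force: 60.8
```

>>> move_arm(motion=[{"fingers": 1,"slide": [0,0,0.001],"spin": 0},{"fingers": 1,"slide": [0,0,0.002],"spin": 0}])

```text
t: 9.6
position: [0.5032, -0.2545, 0.0567]
orientation: [-3.141, -0.0, -1.63]
wrist_force: [-0.6, -0.1, -0.7]
width: 0.0384
grip_force: 60.8
```

>>> move_arm(motion=[{"fingers": 1,"slide": [0,0,0.001],"spin": 0},{"fingers": 1,"slide": [0,0,0.002],"spin": 0},{"fingers": 1,"slide": [0,0,0.002],"spin": 0}])

```text
t: 9.85
position: [0.5034, -0.2547, 0.0561]
orientation: [-3.14, -0.0, -1.63]
wrist_force: [-2.4, 1.8, 8.9]
width: 0.0386
grip_force: 61.8
```

>>> move_arm(motion=[{"fingers": 1,"slide": [0,0,0.001],"spin": 0},{"fingers": 1,"slide": [0,0,0.002],"spin": 0},{"fingers": 1,"slide": [0,0,0.002],"spin": 0}])

```text
t: 10.1
position: [0.5034, -0.2547, 0.0558]
orientation: [-3.139, -0.001, -1.629]
wrist_force: [-8.3, 6.0, 25.4]
width: 0.0385
grip_force: 63.6
```

Seated at 25 N, with the TCP at the expected height. I'll open and rise clear.

>>> move_arm(motion=[{"fingers": -0.3,"slide": [0,0,-0.001],"spin": 0},{"fingers": -0.3,"slide": [0,0,-0.001],"spin": 0},{"fingers": -0.4,"slide": [0,0,-0.001],"spin": 0},{"fingers": -0.4,"slide": [0,0,-0.001],"spin": 0},{"fingers": -0.4,"slide": [0,0,-0.001],"spin": 0}])

```text
t: 10.52
position: [0.5028, -0.2546, 0.0532]
orientation: [3.142, 0.0, -1.631]
wrist_force: [0.2, -0.0, -0.5]
width: 0.0594
grip_force: 0.0
```

>>> move_arm(motion=[{"fingers": -0.4,"slide": [0,0,-0.03],"spin": 0},{"fingers": -0.4,"slide": [0,0,-0.07],"spin": 0},{"fingers": -0.4,"slide": [0,0,-0.11],"spin": 0},{"fingers": -0.4,"slide": [0,0,-0.15],"spin": 0},{"fingers": -0.4,"slide": [0,0,-0.19],"spin": 0}])

```text
t: 10.93
position: [0.5024, -0.2545, 0.2451]
orientation: [3.141, 0.0, -1.631]
wrist_force: [1.3, -0.5, -1.1]
width: 0.0598
grip_force: 0.0
```

>>> move_arm(motion=[{"fingers": -0.4,"slide": [-0.03,0,-0.02],"spin": 0},{"fingers": -0.4,"slide": [-0.07,0,-0.02],"spin": -3},{"fingers": -0.4,"slide": [-0.11,0,-0.02],"spin": -6},{"fingers": -0.4,"slide": [-0.135,0,-0.02],"spin": -7.7},{"fingers": -0.4,"slide": [-0.135,0,-0.02],"spin": -7.7}])

```text
t: 11.35
position: [0.5111, -0.1164, 0.2635]
orientation: [-3.141, 0.001, -1.492]
wrist_force: [-0.5, -0.6, -0.1]
width: 0.0596
grip_force: 0.0
```

Run:
```python
from h import *
im=get_image("side");im2=get_image("top")
f=im["frame"][270:420,200:360,::-1];g=im2["frame"][170:320,280:440,::-1]
F=np.hstack([cv2.resize(q,(400,375),interpolation=cv2.INTER_CUBIC) for q in(f,g)])
cv2.imwrite("pics/s5.png",F)
s=get_state();print(s["position"],s["orientation"],s["wrist_force"],s["width"])
for e in(-.043,-.048,-.053,.043,.048,.053):print(e,(proj(im,np.array([.502+.06*e,-.253+e,.05]))-[200,270])*2.5,(proj(im2,np.array([.502+.06*e,-.253+e,.07]))-[280,170])*2.5+[400,0])
```

```text
[ 0.51098405 -0.1189244   0.26328624] [ 3.14152858e+00 -1.54875752e-05 -1.49441882e+00] [-0.4068396   0.2368806  -0.46631899] 0.059551892203307526
-0.043 [207.34068798 323.11851805] [796.70399905 225.53706189]
-0.048 [208.78713707 332.06095259] [803.64699367 226.0241785 ]
-0.053 [210.24816915 341.09599044] [810.59151757 226.51113507]
0.043 [184.52859636 182.40847091] [677.57408829 217.13773512]
0.048 [183.31123875 174.91670752] [670.667633   216.64842159]
0.053 [182.10474335 167.4935204 ] [663.76365168 216.15902575]
```

View pics/s5.png

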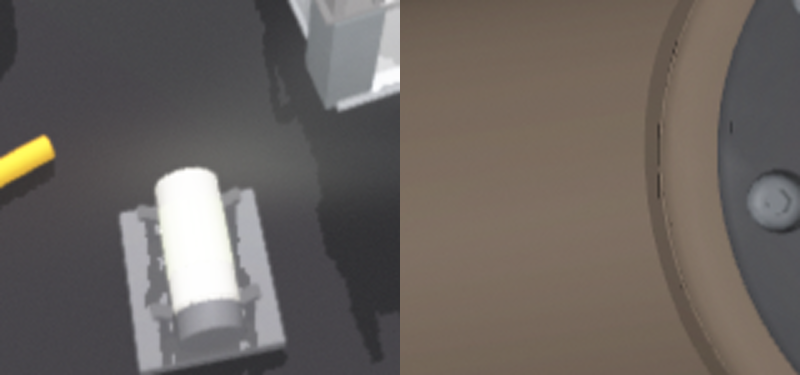

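The bottle is home: its cap-end centre at (208,328) against 332 predicted puts it within about 2 mm. Next is the knob.

>>> move_arm(motion=[{"fingers": -0.1,"slide": [-0.02,-0.034,0],"spin": 0.3},{"fingers": -0.1,"slide": [-0.04,-0.067,0],"spin": 0.3},{"fingers": -0.1,"slide": [-0.06,-0.1,0],"spin": 0.3},{"fingers": -0.1,"slide": [-0.0677,-0.1145,0],"spin": 0.3},{"fingers": -0.1,"slide": [-0.0677,-0.1145,0],"spin": 0.3}])

```text
t: 11.87
position: [0.6227, -0.0431, 0.2614]
orientation: [3.14, -0.001, -1.502]
wrist_force: [0.3, -0.7, -0.0]
width: 0.0473
grip_force: 0.0
```

>>> move_arm(motion=[{"fingers": -0.1,"slide": [0,0,0.02],"spin": 0},{"fingers": -0.1,"slide": [0,0,0.025],"spin": 0},{"fingers": -0.1,"slide": [0,0,0.025],"spin": 0}])

```text
t: 12.12
position: [0.6187, -0.045, 0.2361]
orientation: [3.137, -0.0, -1.503]
wrist_force: [-0.2, 0.2, -0.8]
width: 0.0472
grip_force: 0.0
```

Run:
```python
from h import *
im=get_image("side")
f=im["frame"][130:280,240:400,::-1]
cv2.imwrite("pics/s6.png",cv2.resize(f,None,fx=3.5,fy=3.5,interpolation=cv2.INTER_CUBIC))
s=get_state();print(s["position"],s["orientation"],s["wrist_force"],s["width"])
p=np.array(s["position"])
print((proj(im,p+[0,0,-.019])-[240,130])*3.5)
```

```text
[ 0.61930197 -0.0450004   0.23750595] [ 3.13923671e+00 -5.21844969e-04 -1.50301869e+00] [-1.16451431  0.680701    1.70863428] 0.04693168433851526
[277.51300695 180.09999783]
```

View pics/s6.png

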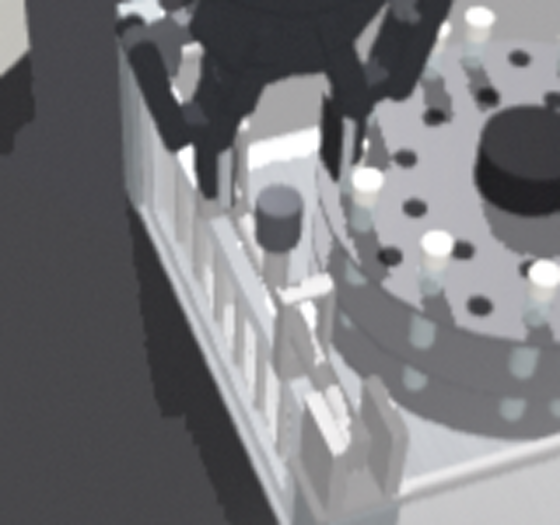

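The knob at (278,200) sits midway between the fingertips at (225,190) and (340,175). I'll descend and grip it.

>>> move_arm(motion=[{"fingers": -0.1,"slide": [-0.001,0,0.015],"spin": 0},{"fingers": -0.1,"slide": [-0.001,0,0.03],"spin": 0},{"fingers": -0.1,"slide": [-0.001,0,0.04],"spin": 0},{"fingers": -0.1,"slide": [-0.001,0,0.045],"spin": 0},{"fingers": -0.1,"slide": [-0.001,0,0.045],"spin": 0}])

```text
t: 12.58
position: [0.6195, -0.0433, 0.1927]
orientation: [3.14, -0.0, -1.502]
wrist_force: [0.2, 0.6, -0.5]
width: 0.0471
grip_force: 0.0
```

>>> move_arm(motion=[{"fingers": 1,"slide": [0,0,0],"spin": 0},{"fingers": 1,"slide": [0,0,0],"spin": 0},{"fingers": 1,"slide": [0,0,0],"spin": 0},{"fingers": 1,"slide": [0,0,0],"spin": 0},{"fingers": 1,"slide": [0,0,0],"spin": 0}])

```text
t: 13.0
position: [0.621, -0.0429, 0.1946]
orientation: [-3.139, -0.0, -1.501]
wrist_force: [1.1, 0.1, 4.9]
width: 0.0204
grip_force: 58.9
```

>>> move_arm(motion=[{"fingers": 1,"slide": [0,0,-0.004],"spin": 0},{"fingers": 1,"slide": [0,0,-0.008],"spin": 0},{"fingers": 1,"slide": [0,0,-0.012],"spin": 0},{"fingers": 1,"slide": [0,0,-0.016],"spin": 0},{"fingers": 1,"slide": [0,0,-0.016],"spin": 0}])

```text
t: 13.42
position: [0.6203, -0.0428, 0.2102]
orientation: [-3.141, 0.0, -1.502]
wrist_force: [1.3, -0.7, -1.4]
width: 0.0206
grip_force: 58.7
```

>>> move_arm(motion=[{"fingers": 1,"slide": [0,0,-0.001],"spin": 0},{"fingers": 1,"slide": [-0.006,0,-0.001],"spin": 0},{"fingers": 1,"slide": [-0.012,0,-0.001],"spin": 0},{"fingers": 1,"slide": [-0.018,0,-0.001],"spin": 0},{"fingers": 1,"slide": [-0.018,0,-0.001],"spin": 0}])

```text
t: 13.83
position: [0.6186, -0.0235, 0.2101]
orientation: [3.141, 0.0, -1.501]
wrist_force: [1.9, 1.7, -1.2]
width: 0.0203
grip_force: 58.7
```

>>> move_arm(motion=[{"fingers": 1,"slide": [-0.006,0,0],"spin": 0},{"fingers": 1,"slide": [-0.012,0,0],"spin": 0},{"fingers": 1,"slide": [-0.018,0,0],"spin": 0},{"fingers": 1,"slide": [-0.018,0,0],"spin": 0}])

```text
t: 14.17
position: [0.6174, -0.0056, 0.2102]
orientation: [3.142, 0.0, -1.501]
wrist_force: [1.6, 1.0, -1.1]
width: 0.0201
grip_force: 58.7
```

>>> move_arm(motion=[{"fingers": 1,"slide": [-0.0002,0.0076,0],"spin": 2.9},{"fingers": 1,"slide": [-0.0008,0.0153,0],"spin": 5.7},{"fingers": 1,"slide": [-0.0017,0.0229,0],"spin": 8.6},{"fingers": 1,"slide": [-0.003,0.0304,0],"spin": 11.5},{"fingers": 1,"slide": [-0.003,0.0304,0],"spin": 11.5}])

```text
t: 14.58
position: [0.5861, -0.0057, 0.2106]
orientation: [-3.142, 0.001, -1.704]
wrist_force: [1.8, -0.6, -0.2]
width: 0.0201
grip_force: 59.2
```

>>> move_arm(motion=[{"fingers": 1,"slide": [-0.0002,0.0076,0],"spin": 2.9},{"fingers": 1,"slide": [-0.0008,0.0153,0],"spin": 5.7},{"fingers": 1,"slide": [-0.0017,0.0229,0],"spin": 8.6},{"fingers": 1,"slide": [-0.003,0.0304,0],"spin": 11.5},{"fingers": 1,"slide": [-0.003,0.0304,0],"spin": 11.5}])

```text
t: 15.0
position: [0.5567, 0.001, 0.2106]
orientation: [-3.141, 0.0, -1.903]
wrist_force: [2.9, -2.4, -1.0]
width: 0.0201
grip_force: 59.5
```

>>> move_arm(motion=[{"fingers": 1,"slide": [-0.0002,0.006,0],"spin": 2.3},{"fingers": 1,"slide": [-0.0005,0.0122,0],"spin": 4.6},{"fingers": 1,"slide": [-0.0005,0.0122,0],"spin": 4.6},{"fingers": 1,"slide": [-0.0005,0.0122,0],"spin": 4.6}])

```text
t: 15.33
position: [0.5464, 0.0052, 0.2105]
orientation: [-3.141, -0.0, -1.98]
wrist_force: [1.8, -2.4, -1.2]
width: 0.0201
grip_force: 59.7
```

Run:
```python
from h import *
import pickle
s=get_state();p=np.array(s["position"]);print(s["t"],p,s["orientation"],s["wrist_force"],s["width"],s["grip_force"])
H=np.array([.606,.147]);d=p[:2]-H;print("r",np.hypot(*d),"phi",np.arctan2(-d[1],-d[0])*0+np.arctan2(-d[0],-d[1])-0.072)
# difference of side picture: where bright (gate) pixels appeared / vanished
S=pickle.load(open("side.pkl","rb"));im=get_image("side")
a,b=[cv2.cvtColor(q["frame"],cv2.COLOR_RGB2GRAY).astype(int) for q in(S,im)]
a,b=a[:,:],b
up=((b-a)>60).astype(np.uint8);n,l,st,c=cv2.connectedComponentsWithStats(up)
for i in range(1,n):
    if st[i,4]>60:print("new bright",st[i].tolist(),np.round(c[i]))
for ph in(0,.24,.48):
    t=.072-ph;e=np.array([.606+.26*np.sin(t),.147-.26*np.cos(t),.12]);print(ph,e,proj(im,e),proj(im,e*[1,1,0]),
      [int(b[int(v[1]),int(v[0])]) for v in(proj(im,e-[0,0,.01+k*.02]-.012*np.array([np.sin(t),-np.cos(t),0])) for k in range(5))])
```

```text
15.3333 [0.54641324 0.00519875 0.21054338] [-3.14101520e+00 -2.13480164e-04 -1.97979725e+00] [ 1.83699678 -2.434396   -1.1613771 ] 0.02005808734182997 59.678640961647034
r 0.15381214600028098 phi 0.3258092561659442
new bright [252, 169, 33, 84, 1451] [269. 217.]
new bright [312, 184, 15, 22, 219] [319. 193.]
new bright [296, 212, 38, 69, 782] [318. 239.]
new bright [262, 337, 25, 15, 290] [274. 344.]
new bright [264, 352, 30, 32, 553] [278. 366.]
0 [ 0.62470383 -0.11232637  0.12      ] [331.68580155 251.90153877] [327.99116991 289.93351924] [134, 134, 139, 178, 132]
0.24 [ 0.56252518 -0.1093395   0.12      ] [294.08278913 258.11706578] [294.42701486 295.79551674] [71, 72, 74, 76, 75]
0.48 [ 0.50283868 -0.09165821  0.12      ] [255.58146618 256.73339003] [260.07582263 294.44159996] [207, 201, 202, 204, 202]
```

```bash
python3 -c "
from station import ctrl
print(ctrl.job_done())"
```

```text
the job is handed in; nothing more can be done
None
```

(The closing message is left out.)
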